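# Put the objectives away in their cases

## Robot

A 6-joint arm with a two-finger parallel gripper is mounted at the origin on the work surface. World frame = base frame: x ahead of the robot, y to its left, z up, the work surface at z = 0. Lengths are in m, angles in rad, forces in N, time in s.
With the tool pointing down it reaches from about 0.325 to 0.85 m from the base axis. Payload 4.4 kg.
Tool frame: the origin (TCP) lies on the centre line of the jaws, within the pads' length; the fingertips stand 14 mm ahead of it and the grasp point (between the pads) lies 5 mm behind it; z points along the fingers, y is the line along which they close (so a half turn about z gives the same grasp; the last joint's range is limited). The gripper opens to 94 mm and grips with 3 to 60 N. Pads are 16 mm wide; open, the fingers measure 119 mm over their backs; the gripper's body (75 mm by 177 mm) begins 78 mm behind the grasp point.
Start: joints at [-1.413, 0.207, 1.542, -0, 1.393, -0.15], TCP at [0.175, -0.548, 0.219] pointing down, gripper open.
Joint ranges: [-2.73, 2.73], [-0.86, 2.22], [0.23, 2.46], [-1.11, 4.25], [0.08, 2.63], [-2.82, 2.82]. Speed limits (rad/s): [2.79, 2.79, 3.14, 3.14, 3.14, 3.14].

## Interface

Orientations are given as a rotation vector (axis times angle).
In Python, from bench import get_obs, eyes, robot gives the robot as it stands.
- The arm moves only by the shell command python3 -m handwheel 'ROWS' [FORCE]. ROWS is a JSON object of lists of equal length, an entry for each row: "angular": the turn, a rotation vector about the tool's x, y, z in degrees, a list of three; "dp": the shift along the tool's x, y, z in m, a list of three; "gripper": the gripper command: -1 is shut, 1 is fully open, values between are in proportion. A call has 1 to 10 rows; each row is the pose to reach, as a shift and turn from the pose commanded when the call began, along the tool's axes at that moment; what a row does not reach only later rows make up. A row lasts 1/12 s, in which the tool goes at most 41.7 mm and 7.16 degrees, less where a joint would pass 70% of its speed; a pose out of reach is approached as far as the arm can. A call with a gripper value outside its range is refused whole. The fingers move at their own pace and stop on an object; FORCE is the grip in N (left out, the last holds). Time passes only in rows, so rows that repeat a pose let the fingers close. It gives the time, the measured TCP pose, the force, the opening and the grip force at its end, in the units of the state.
- get_obs(): the state, without advancing time (a new reading comes with each control period).
- eyes.get_image(name): name is "scene" or "top" or "wrist"; returns (picture, depth): 400x640x3 uint8, blue, green, red; 400x640 float32, m along the optical axis (not along the pixel's ray), 0 where there is no reading.
- eyes.get_calibration(name): a dict with "K" (3x3 intrinsics, pixels), "T" (4x4, takes a point from camera to world coordinates). Camera axes: x right, y up, looking along -z (the intrinsics and any distortion apply to the point x, -y, -z); pixel columns grow to the right and rows downward; lengths in m; the calibration is good to about 2 mm. A picture is of the moment at which its call begins: read the wrist's pose just before it. get_calibration takes no time and is no camera call; for the wrist camera it gives the pose at the moment of the call.
- robot.finish_job(): hands the job in; it is judged then, once.
The state is a dict: "time_s": time; "qpos": joint angles; "qd": joint speeds; "joint_efforts": joint torques, N m; "tcp_pos": TCP position; "eef_rot": TCP orientation; "ft_force": force on the tool from outside, world axes, zero at the start; "ft_torque": the same for the moment, N m; "gripper_width": opening from 0.0 (shut) to 1.0 (fully open); "grasp_force": force on a finger pad.
Only numpy, scipy, OpenCV 4.12 (cv2) and the standard library are available. Lean on these libraries where they do the work, as an engineer would, in place of code of your own. Each camera call takes 0.05 s, during which the arm holds its last target. There are 200 camera calls.

## Task

The imaging session is over: put the four long objectives away, each standing nose up on the foam inside the open case bottom of the same colour as its ring (yellow, green, blue, white). They are fragile, so set them down gently, without dropping or tipping any over. Leave the short red-ringed objective and the oil bottle standing where they are.

Things in the scene. Friction and masses are not known exactly. Their poses are not given: they have to be found in the camera images.
- objective_yellow: microscope objective with a yellow ring, nose up, round, 67 mm tall, 0.2 kg. From below: black dust cap 34 mm across (height 0-9), knurled steel collar 35 across (9-25), black barrel 32 across (25-45, grip here), yellow ring 32 across (45-50) sloping in to 13 (at 57), steel nose. Origin: centre of underside; z up. Stands on the bench (height 0).
- objective_green: microscope objective with a green ring, nose up, round, 67 mm tall, 0.2 kg. From below: black dust cap 34 mm across (height 0-9), knurled steel collar 35 across (9-25), black barrel 32 across (25-45, grip here), green ring 32 across (45-50) sloping in to 13 (at 57), steel nose. Origin: centre of underside; z up. Stands on the bench (height 0).
- objective_blue: microscope objective with a blue ring, nose up, round, 67 mm tall, 0.2 kg. From below: black dust cap 34 mm across (height 0-9), knurled steel collar 35 across (9-25), black barrel 32 across (25-45, grip here), blue ring 32 across (45-50) sloping in to 13 (at 57), steel nose. Origin: centre of underside; z up. Stands on the bench (height 0).
- objective_white: microscope objective with a white ring, nose up, round, 67 mm tall, 0.2 kg. From below: black dust cap 34 mm across (height 0-9), knurled steel collar 35 across (9-25), black barrel 32 across (25-45, grip here), white ring 32 across (45-50) sloping in to 13 (at 57), steel nose. Origin: centre of underside; z up. Stands on the bench (height 0).
- case_yellow: open bottom half of an objective case, yellow plastic, loose, empty, 0.09 kg: round cup 20 mm high, 62 mm across, with an 8 mm high foot flange 71 mm across; 54 mm across inside, flat dark grey foam floor 6 mm above the underside. An objective stands in it with about 9 mm of play all round. Origin: centre of underside; z up.
- case_green: open bottom half of an objective case, green plastic, loose, empty, 0.09 kg: round cup 20 mm high, 62 mm across, with an 8 mm high foot flange 71 mm across; 54 mm across inside, flat dark grey foam floor 6 mm above the underside. An objective stands in it with about 9 mm of play all round. Origin: centre of underside; z up.
- case_blue: open bottom half of an objective case, blue plastic, loose, empty, 0.09 kg: round cup 20 mm high, 62 mm across, with an 8 mm high foot flange 71 mm across; 54 mm across inside, flat dark grey foam floor 6 mm above the underside. An objective stands in it with about 9 mm of play all round. Origin: centre of underside; z up.
- case_white: open bottom half of an objective case, white plastic, loose, empty, 0.09 kg: round cup 20 mm high, 62 mm across, with an 8 mm high foot flange 71 mm across; 54 mm across inside, flat dark grey foam floor 6 mm above the underside. An objective stands in it with about 9 mm of play all round. Origin: centre of underside; z up.
- objective_red: the short objective with the red ring, to be left alone: upright, 34 mm across, 42 mm tall, wide front lens on top. Origin: centre of the underside; z up.
- oil_bottle: small amber immersion-oil bottle with a black cap, to be left alone: upright, 32 mm across, 68 mm tall. Origin: centre of the underside; z up. Nothing unlisted stands among these ten things; at the start their centres are at least 95 mm apart.

How it is judged:
At the end, for the whole second after the job is handed in: Each of the four long objectives stands upright (within 0.1 rad), at rest, on the floor of the case of its colour (axes within 12.5 mm, undersides 3 to 9.5 mm apart in height), let go; the red objective and the oil bottle are within 15 mm of where they started (horizontal distance between objective_yellow and case_yellow below 0.0125 m and z of objective_yellow in the frame of case_yellow between 0.003 and 0.0095 m and angle between each of objective_yellow, objective_green, objective_blue, objective_white's own z axis and vertical below 0.1 rad and linear speed of each of objective_yellow, objective_green, objective_blue, objective_white below 0.02 m/s and horizontal distance between objective_green and case_green below 0.0125 m and z of objective_green in the frame of case_green between 0.003 and 0.0095 m and horizontal distance between objective_blue and case_blue below 0.0125 m and z of objective_blue in the frame of case_blue between 0.003 and 0.0095 m and horizontal distance between objective_white and case_white below 0.0125 m and z of objective_white in the frame of case_white between 0.003 and 0.0095 m and distance of each of objective_red, oil_bottle from where it was at the start of the episode below 0.015 m); the robot touches nothing.
It fails at once if one of the four long objectives is dropped (falls free from more than about 18 mm) ((linear speed of objective_yellow above 0.6 m/s and contact force between the fingers and objective_yellow below 0.05 N) or (linear speed of objective_green above 0.6 m/s and contact force between the fingers and objective_green below 0.05 N) or (linear speed of objective_blue above 0.6 m/s and contact force between the fingers and objective_blue below 0.05 N) or (linear speed of objective_white above 0.6 m/s and contact force between the fingers and objective_white below 0.05 N)).
It fails at once if one of the four long objectives is tipped over (tilted more than 1 rad) (angle between any of objective_yellow, objective_green, objective_blue, objective_white's own z axis and vertical above 1 rad).
It fails at once if the red-ringed objective is pushed aside or knocked over (moved more than 15 mm or tilted more than 0.3 rad) (distance of objective_red from where it was at the start of the episode above 0.015 m or angle between objective_red's own z axis and vertical above 0.3 rad).
It fails at once if the oil bottle is pushed aside or knocked over (moved more than 15 mm or tilted more than 0.3 rad) (distance of oil_bottle from where it was at the start of the episode above 0.015 m or angle between oil_bottle's own z axis and vertical above 0.3 rad).
It also fails if it takes over 96 s, if anything falls off the work surface, if the arm or the gripper's body presses on something with over 40 N, if the wrist force passes 120 N, or if a joint passes its speed limit or range.

## Working session

There is one attempt and no reset: what is moved stays moved. The work goes in short steps, Python scripts to look and compute and a shell command to move; the robot and the scene stay as the last step left them, time stands still between calls to the robot, and variables do not carry over. Pictures are saved under pics/ and viewed, at most 14 in all, crops included, and the job is handed in when it is done.

```bash
mkdir -p pics; ls; python3 - <<'E'
from bench import get_obs, eyes
import cv2,numpy as np
o=get_obs();print(o)
for n in ("top","scene"):
    p,d=eyes.get_image(n);c=eyes.get_calibration(n)
    cv2.imwrite(f"pics/{n}0.png",p);np.savez(f"{n}0.npz",p=p,d=d,K=c["K"],T=c["T"]);print(n,c)
E
```

```text
pics
{'time_s': 0.0, 'qpos': array([-1.41251663e+00,  2.07398237e-01,  1.54293277e+00,  3.86889104e-06,
        1.39348445e+00, -1.50464301e-01]), 'qd': array([-0.00180884, -0.00184371, -0.00266788,  0.00122723, -0.00043733,
        0.00047612]), 'joint_efforts': array([-4.43003200e-04, -3.70883882e+01, -2.81413239e+01,  6.98807859e-02,
        3.61502822e-02, -1.90198343e-04]), 'tcp_pos': array([ 0.17460892, -0.54704502,  0.21831318]), 'eef_rot': array([-3.10203753e+00, -4.82707173e-01,  7.65783632e-06]), 'ft_force': array([ 0.67898147, -0.51116606, -0.42925956]), 'ft_torque': array([ 0.02884652, -0.05831215, -0.09020996]), 'grasp_force': 0.0, 'gripper_width': 1.0020995969099835}
top {'K': array([[479.11185969,   0.        , 322.14071179],
       [  0.        , 479.11185969, 200.35559075],
       [  0.        ,   0.        ,   1.        ]]), 'T': array([[ 0.01376608,  0.9941772 , -0.10687467,  0.39332401],
       [-0.99989536,  0.0132118 , -0.00589255,  0.01038166],
       [-0.00444624,  0.10694461,  0.99425504,  1.19637917],
       [ 0.        ,  0.        ,  0.        ,  1.        ]])}
scene {'K': array([[367.16421739,   0.        , 322.29482803],
       [  0.        , 367.16421739, 200.3389768 ],
       [  0.        ,   0.        ,   1.        ]]), 'T': array([[-0.57785018, -0.52390808,  0.6257871 ,  1.21372579],
       [ 0.81596151, -0.3546948 ,  0.45650675,  0.50532711],
       [-0.01720414,  0.77441069,  0.63244928,  0.75417103],
       [ 0.        ,  0.        ,  0.        ,  1.        ]])}
```

View pics/top0.png

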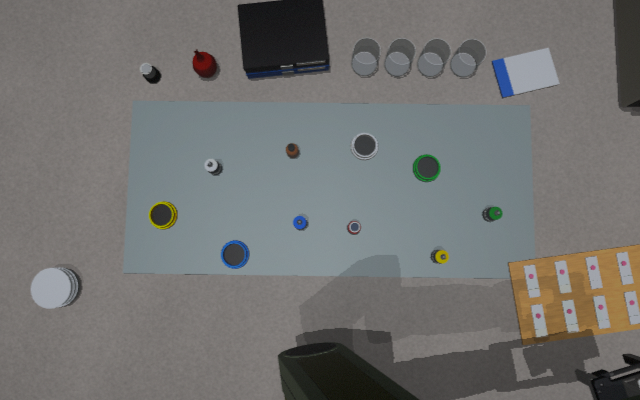

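View pics/scene0.png

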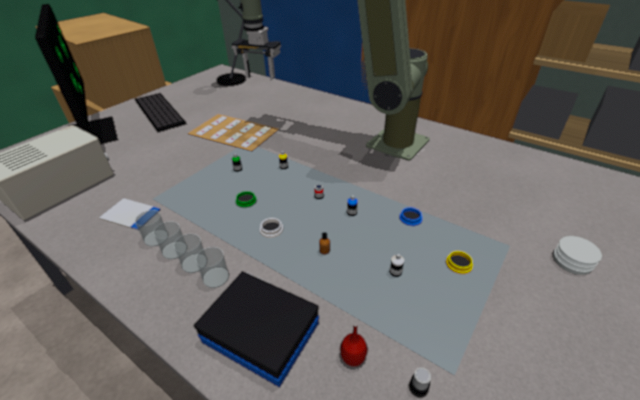

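The top view shows the ten things. Objectives (px): yellow (441,257), green (493,213), blue (300,222), white (212,165). Cases: yellow (163,215), green (427,168), blue (235,254), white (365,146). The red one is at (354,227) and the oil bottle at (292,150). The scene view agrees.

```bash
cat > m.py <<'E'
import numpy as np,cv2
def cloud(d,K,T):
    v,u=np.mgrid[:400,:640]
    P=np.stack([(u-K[0,2])/K[0,0]*d,-(v-K[1,2])/K[1,1]*d,-d],-1)
    return P@T[:3,:3].T+T[:3,3]
def plane(u,v,h,K,T):
    r=T[:3,:3]@np.array([(u-K[0,2])/K[0,0],-(v-K[1,2])/K[1,1],-1]); return T[:3,3]+r*(h-T[2,3])/r[2]
def proj(X,K,T):
    c=T[:3,:3].T@(np.array(X)-T[:3,3]); return np.array([K[0,0]*c[0]/-c[2]+K[0,2],-K[1,1]*c[1]/-c[2]+K[1,2]])
E
python3 - <<'E'
from m import *
f=np.load("top0.npz");p,d,K,T=[f[k] for k in("p","d","K","T")]
W=cloud(d,K,T)
pts=dict(oy=(441,257),og=(493,213),ob=(300,222),ow=(212,165),red=(354,227),oil=(292,150),cy=(163,215),cg=(427,168),cb=(235,254),cw=(365,146))
print("bench z",np.median(W[180:200,250:280,2]))
for n,(u,v) in pts.items():
    w=W[v-20:v+21,u-20:u+21]; z=w[...,2]
    m=(z>.008)&(z<.12); q=w[m]; top=np.percentile(q[:,2],98)
    t=w[m&(z>top-(.02 if n[0]=='o' else .006))]
    (cx,cy),r=cv2.minEnclosingCircle(t[:,:2].astype(np.float32)[:,None])
    print(n,len(q),"top %.4f"%top,"n",len(t),"mean",t.mean(0).round(4),"circ %.4f %.4f r %.4f"%(cx,cy,r),"plane",plane(u,v,dict(o=.055,r=.042,c=.02)[n[0]],K,T).round(4)[:2])
E
```

```text
bench z 0.00039182798733072843
oy 201 top 0.0653 n 141 mean [ 0.3863 -0.2677  0.0538] circ 0.3863 -0.2691 r 0.0159 plane [ 0.3851 -0.2656]
og 227 top 0.0670 n 136 mean [ 0.4915 -0.3969  0.0544] circ 0.4919 -0.3987 r 0.0166 plane [ 0.4911 -0.3908]
ob 162 top 0.0674 n 126 mean [0.4631 0.0698 0.0539] circ 0.4633 0.0706 r 0.0160 plane [0.4634 0.0692]
ow 203 top 0.0660 n 127 mean [0.5988 0.2876 0.0537] circ 0.5997 0.2888 r 0.0159 plane [0.5984 0.2846]
red 143 top 0.0461 n 77 mean [ 0.4548 -0.0621  0.0426] circ 0.4547 -0.0622 r 0.0132 plane [ 0.4539 -0.0604]
oil 153 top 0.0693 n 49 mean [0.6416 0.0929 0.0643] circ 0.6419 0.0927 r 0.0090 plane [0.6378 0.0919]
cy 282 top 0.0234 n 105 mean [0.4802 0.4155 0.02  ] circ 0.4796 0.4137 r 0.0312 plane [0.4783 0.4091]
cg 302 top 0.0237 n 95 mean [ 0.6088 -0.2418  0.0207] circ 0.6069 -0.2440 r 0.0309 plane [ 0.6041 -0.2421]
cb 271 top 0.0236 n 97 mean [0.3838 0.2315 0.0204] circ 0.3849 0.2316 r 0.0310 plane [0.3852 0.2283]
cw 274 top 0.0244 n 82 mean [ 0.6631 -0.0868  0.0212] circ 0.6608 -0.0873 r 0.0309 plane [ 0.6578 -0.0879]
```

```bash
cat > g.py <<'E'
import sys,numpy as np
from bench import get_obs
from scipy.spatial.transform import Rotation as R
P=dict(oy=(.3863,-.2688),og=(.4917,-.398),ob=(.4632,.0703),ow=(.5995,.2885),cy=(.480,.414),cg=(.607,-.244),cb=(.3848,.2316),cw=(.661,-.0873))
o=get_obs();r=R.from_rotvec(o["eef_rot"])
print("t %.1f"%o["time_s"],o["tcp_pos"].round(4),"w %.3f"%o["gripper_width"],"F %.1f"%o["grasp_force"],o["ft_force"].round(1),"tool z",r.as_matrix()[:,2].round(3))
if len(sys.argv)>1: print("dp",r.inv().apply(np.array([*P[sys.argv[1]],float(sys.argv[2])])-o["tcp_pos"]).round(4))
E
python3 g.py oy .125
```

```text
t 0.1 [ 0.1746 -0.5471  0.2184] w 0.997 F 0.0 [ 0.1  0.7 -0.4] tool z [-0.     0.002 -1.   ]
dp [ 0.2862 -0.2006  0.0939]
```

```bash
python3 -m handwheel '{"dp":[[0.03,-0.021,0.01],[0.06,-0.042,0.02],[0.09,-0.063,0.03],[0.12,-0.084,0.04],[0.15,-0.105,0.05],[0.18,-0.126,0.06],[0.21,-0.147,0.07],[0.24,-0.168,0.08],[0.27,-0.189,0.088],[0.286,-0.2005,0.094]],"angular":[[0,0,0],[0,0,0],[0,0,0],[0,0,0],[0,0,0],[0,0,0],[0,0,0],[0,0,0],[0,0,0],[0,0,0]],"gripper":[0.6,0.6,0.6,0.6,0.6,0.6,0.6,0.6,0.6,0.6]}' 15; python3 g.py oy .035
```

```text
time_s: 0.93
tcp_pos: [0.3871, -0.2661, 0.1241]
eef_rot: [-3.101, -0.486, 0.001]
ft_force: [0.3, 0.9, 0.4]
gripper_width: 0.801
grasp_force: 0.0
t 0.9 [ 0.3871 -0.2661  0.1241] w 0.801 F 0.0 [0.3 0.9 0.4] tool z [-0.001  0.003 -1.   ]
dp [-0.0015  0.0026  0.0891]
```

```bash
cat > w.py <<'E'
import sys
from m import *
from bench import eyes,get_obs
c=eyes.get_calibration("wrist");p,d=eyes.get_image("wrist")
if len(sys.argv)>1: cv2.imwrite(f"pics/{sys.argv[1]}.png",p)
W=cloud(d,c["K"],c["T"]);t=get_obs()["tcp_pos"];print("tcp",t.round(4))
for lo,hi in((.05,.075),(.012,.026)):
    m=((d>0)&(W[...,2]>lo)&(W[...,2]<hi)).astype(np.uint8)
    n,L,s,_=cv2.connectedComponentsWithStats(m)
    for i in range(1,n):
        if s[i,4]>150:
            q=W[L==i];(x,y),r=cv2.minEnclosingCircle(q[:,:2].astype(np.float32)[:,None])
            print((lo,hi),s[i],"ctr %.4f %.4f r %.4f"%(x,y,r),"top %.4f"%np.percentile(q[:,2],99))
E
python3 w.py w1; python3 g.py oy .035
```

```text
tcp [ 0.3874 -0.264   0.1231]
(0.05, 0.075) [ 531  106   46   45 1331] ctr 0.4920 -0.3971 r 0.0154 top 0.0669
(0.05, 0.075) [ 305  195   42   39 1059] ctr 0.3870 -0.2681 r 0.0154 top 0.0670
(0.012, 0.026) [ 76   5  32  51 565] ctr 0.4549 -0.0622 r 0.0159 top 0.0259
(0.012, 0.026) [500 103  42  47 564] ctr 0.4921 -0.3968 r 0.0181 top 0.0258
(0.012, 0.026) [303 180  44  26 251] ctr 0.3875 -0.2677 r 0.0178 top 0.0257
t 1.0 [ 0.3874 -0.264   0.1231] w 0.799 F 0.0 [ 0.1  3.  -0.4] tool z [-0.001  0.005 -1.   ]
dp [-0.0026  0.0047  0.0881]
```

View pics/w1.png

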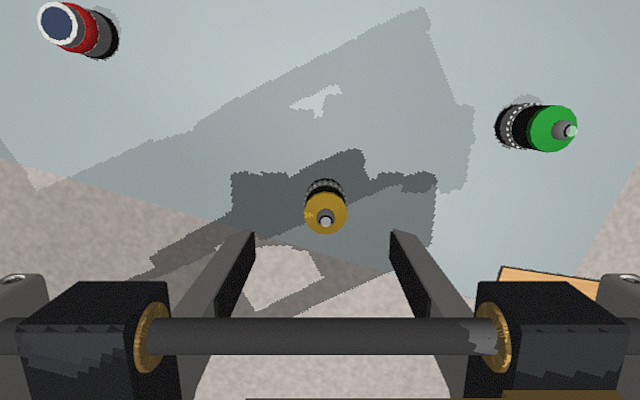

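Wrist view: the yellow objective sits between the open fingers, ring at (325,210). Red is at (75,25) and green at (545,130). The wrist measurement agrees within 1 mm. I'll let the arm settle, then descend.

```bash
sed -i 's/oy=(.3863,-.2688),og=(.4917,-.398)/oy=(.3870,-.2682),og=(.4920,-.3973)/' g.py; python3 -m handwheel '{"dp":[[0,0,0],[0,0,0],[0,0,0]],"angular":[[0,0,0],[0,0,0],[0,0,0]],"gripper":[0.6,0.6,0.6]}' >/dev/null; python3 g.py oy .035
```

```text
t 1.2 [ 0.386  -0.271   0.1258] w 0.802 F 0.0 [-0.2 -0.9  0.1] tool z [ 0.    -0.001 -1.   ]
dp [ 0.0018 -0.0025  0.0908]
```

```bash
python3 -m handwheel '{"dp":[[0.001,-0.0015,0.01],[0.001,-0.0015,0.025],[0.001,-0.0015,0.04],[0.001,-0.0015,0.055],[0.001,-0.0015,0.07],[0.001,-0.0015,0.08],[0.001,-0.0015,0.087],[0.001,-0.0015,0.09],[0.001,-0.0015,0.09],[0.001,-0.0015,0.09]],"angular":[[0,0,0],[0,0,0],[0,0,0],[0,0,0],[0,0,0],[0,0,0],[0,0,0],[0,0,0],[0,0,0],[0,0,0]],"gripper":[0.6,0.6,0.6,0.6,0.6,0.6,0.6,0.6,0.6,0.6]}'; python3 g.py oy .035
```

```text
time_s: 2.07
tcp_pos: [0.387, -0.2686, 0.0358]
eef_rot: [3.104, 0.483, 0.001]
ft_force: [-0.4, 0.5, 0.3]
gripper_width: 0.799
grasp_force: 0.0
t 2.1 [ 0.387  -0.2686  0.0358] w 0.799 F 0.0 [-0.4  0.5  0.3] tool z [ 0.001 -0.001 -1.   ]
dp [ 0.0001 -0.0004  0.0008]
```

```bash
python3 -m handwheel '{"dp":[[0,0,0],[0,0,0],[0,0,0],[0,0,0],[0,0,0],[0,0,0],[0,0,0],[0,0,0],[0,0,0],[0,0,0]],"angular":[[0,0,0],[0,0,0],[0,0,0],[0,0,0],[0,0,0],[0,0,0],[0,0,0],[0,0,0],[0,0,0],[0,0,0]],"gripper":[0.2,0,-0.2,-1,-1,-1,-1,-1,-1,-1]}' 15; python3 g.py cy .125
```

```text
time_s: 2.9
tcp_pos: [0.3869, -0.2682, 0.0355]
eef_rot: [3.104, 0.483, 0.0]
ft_force: [0.2, -0.0, 0.0]
gripper_width: 0.34
grasp_force: 15.0
t 2.9 [ 0.3869 -0.2682  0.0355] w 0.340 F 15.0 [ 0.2 -0.   0. ] tool z [ 0. -0. -1.]
dp [ 0.2961 -0.6216 -0.0896]
```

```bash
python3 -m handwheel '{"dp":[[0,0,-0.008],[0,0,-0.022],[0,0,-0.04],[0,0,-0.058],[0,0,-0.074],[0.003,-0.006,-0.086],[0.01,-0.021,-0.095],[0.02,-0.042,-0.1],[0.032,-0.067,-0.1],[0.045,-0.094,-0.1]],"angular":[[0,0,0],[0,0,0],[0,0,0],[0,0,0],[0,0,0],[0,0,0],[0,0,0],[0,0,0],[0,0,0],[0,0,0]],"gripper":[-1,-1,-1,-1,-1,-1,-1,-1,-1,-1]}' 20
python3 -m handwheel '{"dp":[[0.013,-0.027,0],[0.026,-0.054,0],[0.039,-0.081,0],[0.052,-0.108,0],[0.065,-0.135,0],[0.078,-0.162,0],[0.091,-0.189,0],[0.104,-0.216,0],[0.117,-0.243,0],[0.13,-0.27,0]],"angular":[[0,0,0],[0,0,0],[0,0,0],[0,0,0],[0,0,0],[0,0,0],[0,0,0],[0,0,0],[0,0,0],[0,0,0]],"gripper":[-1,-1,-1,-1,-1,-1,-1,-1,-1,-1]}'; python3 g.py cy .135
```

```text
time_s: 3.73
tcp_pos: [0.4011, -0.1644, 0.1362]
eef_rot: [3.104, 0.48, 0.001]
ft_force: [0.2, 0.9, -2.3]
gripper_width: 0.337
grasp_force: 20.0
time_s: 4.57
tcp_pos: [0.4423, 0.1334, 0.1356]
eef_rot: [-3.104, -0.483, 0.001]
ft_force: [0.1, -0.5, -1.9]
gripper_width: 0.337
grasp_force: 20.0
t 4.6 [0.4423 0.1334 0.1356] w 0.337 F 20.0 [ 0.1 -0.5 -1.9] tool z [-0.001 -0.    -1.   ]
dp [ 0.1213 -0.2559  0.0005]
```

```bash
python3 -m handwheel '{"dp":[[0.013,-0.028,0],[0.027,-0.057,0],[0.041,-0.087,0],[0.055,-0.117,0],[0.069,-0.147,0],[0.083,-0.177,0],[0.096,-0.204,0],[0.107,-0.228,0],[0.115,-0.245,0],[0.12,-0.255,0]],"angular":[[0,0,0],[0,0,0],[0,0,0],[0,0,0],[0,0,0],[0,0,0],[0,0,0],[0,0,0],[0,0,0],[0,0,0]],"gripper":[-1,-1,-1,-1,-1,-1,-1,-1,-1,-1]}' >/dev/null
python3 -m handwheel '{"dp":[[0.001,-0.0025,0],[0.001,-0.0025,0],[0.001,-0.0025,0],[0.001,-0.0025,0],[0.001,-0.0025,0]],"angular":[[0,0,0],[0,0,0],[0,0,0],[0,0,0],[0,0,0]],"gripper":[-1,-1,-1,-1,-1]}'; python3 w.py w2; python3 g.py cy .045
```

```text
time_s: 5.82
tcp_pos: [0.4799, 0.4127, 0.1355]
eef_rot: [3.104, 0.481, -0.001]
ft_force: [-0.7, -1.0, -2.3]
gripper_width: 0.338
grasp_force: 20.0
tcp [0.48   0.4129 0.1355]
(0.05, 0.075) [ 518   79   44   45 1258] ctr 0.6002 0.2913 r 0.0156 top 0.0667
(0.012, 0.026) [490  79  34  47 493] ctr 0.5998 0.2915 r 0.0177 top 0.0256
(0.012, 0.026) [282 159  73  64 878] ctr 0.4799 0.4163 r 0.0310 top 0.0207
(0.012, 0.026) [   0  248   65   69 1180] ctr 0.3184 0.6440 r 0.0409 top 0.0251
t 5.9 [0.48   0.4129 0.1355] w 0.339 F 20.0 [-0.7  1.2 -1.2] tool z [-0. -0. -1.]
dp [ 0.0004 -0.0011  0.0905]
```

View pics/w2.png

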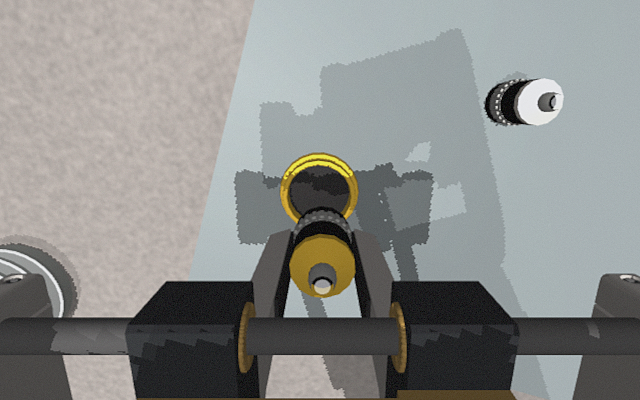

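Wrist view: the yellow objective is held upright at (322,270), above the yellow case at (318,188). The white objective is at (535,100). I'm moving the case estimate to y = 0.4155 and lowering slowly.

```bash
python3 -m handwheel '{"dp":[[0.001,-0.0025,0.01],[0.001,-0.0025,0.023],[0.001,-0.0025,0.038],[0.001,-0.0025,0.053],[0.001,-0.0025,0.066],[0.001,-0.0025,0.077],[0.001,-0.0025,0.085],[0.001,-0.0025,0.09],[0.001,-0.0025,0.0925],[0.001,-0.0025,0.0935]],"angular":[[0,0,0],[0,0,0],[0,0,0],[0,0,0],[0,0,0],[0,0,0],[0,0,0],[0,0,0],[0,0,0],[0,0,0]],"gripper":[-1,-1,-1,-1,-1,-1,-1,-1,-1,-1]}' 
python3 -m handwheel '{"dp":[[0,0,0],[0,0,0],[0,0,0.0005]],"angular":[[0,0,0],[0,0,0],[0,0,0]],"gripper":[-1,-1,-1]}'
```

```text
time_s: 6.7
tcp_pos: [0.4803, 0.4168, 0.0421]
eef_rot: [-3.104, -0.483, -0.0]
ft_force: [0.2, 0.4, -1.1]
gripper_width: 0.336
grasp_force: 20.0
time_s: 6.95
tcp_pos: [0.4807, 0.417, 0.0423]
eef_rot: [-3.103, -0.483, -0.003]
ft_force: [0.5, 0.3, -1.5]
gripper_width: 0.337
grasp_force: 20.0
```

```bash
python3 -m handwheel '{"dp":[[0,0,0.0005],[0,0,0.001],[0,0,0.001],[0,0,0.001],[0,0,0.001],[0,0,0.001],[0,0,0.001],[0,0,0.001],[0,0,0.001],[0,0,0.001]],"angular":[[0,0,0],[0,0,0],[0,0,0],[0,0,0],[0,0,0],[0,0,0],[0,0,0],[0,0,0],[0,0,0],[0,0,0]],"gripper":[-1,-1,-1,-0.3,-0.25,-0.2,-0.1,0.1,0.3,0.3]}' ; python3 g.py ow .125
```

```text
time_s: 7.78
tcp_pos: [0.4799, 0.4165, 0.0401]
eef_rot: [3.104, 0.483, -0.001]
ft_force: [-0.6, 0.2, 0.1]
gripper_width: 0.622
grasp_force: 0.0
t 7.8 [0.4799 0.4165 0.0401] w 0.622 F 0.0 [-0.6  0.2  0.1] tool z [-0. -0. -1.]
dp [ 0.075   0.1583 -0.0849]
```

```bash
python3 -m handwheel '{"dp":[[0,0,-0.01],[0,0,-0.03],[0,0,-0.055],[0,0,-0.08],[0.006,0.012,-0.09],[0.018,0.037,-0.09],[0.032,0.067,-0.09],[0.046,0.097,-0.09],[0.058,0.122,-0.09],[0.067,0.14,-0.09]],"angular":[[0,0,0],[0,0,0],[0,0,0],[0,0,0],[0,0,0],[0,0,0],[0,0,0],[0,0,0],[0,0,0],[0,0,0]],"gripper":[0.3,0.3,0.5,0.5,0.5,0.5,0.5,0.5,0.5,0.5]}' >/dev/null
python3 -m handwheel '{"dp":[[0.006,0.011,0],[0.008,0.0155,0],[0.009,0.0165,0],[0.009,0.0165,0],[0.009,0.0165,0]],"angular":[[0,0,0],[0,0,0],[0,0,0],[0,0,0],[0,0,0]],"gripper":[0.5,0.5,0.5,0.5,0.5]}'; python3 w.py w3; python3 g.py ow .0355
```

```text
time_s: 9.03
tcp_pos: [0.5992, 0.2915, 0.1303]
eef_rot: [-3.104, -0.485, 0.001]
ft_force: [0.4, 0.5, 0.5]
gripper_width: 0.748
grasp_force: 0.0
tcp [0.5991 0.2917 0.1304]
(0.05, 0.075) [ 303  190   42   38 1048] ctr 0.6002 0.2906 r 0.0155 top 0.0668
(0.05, 0.075) [578 223  39  28 756] ctr 0.6437 0.0959 r 0.0092 top 0.0679
(0.012, 0.026) [303 176  43  28 243] ctr 0.6006 0.2907 r 0.0177 top 0.0258
(0.012, 0.026) [536 199  37  38 434] ctr 0.6440 0.0965 r 0.0161 top 0.0257
(0.012, 0.026) [113 245  73  55 849] ctr 0.4807 0.4161 r 0.0312 top 0.0204
(0.012, 0.026) [130 259  39  22 324] ctr 0.4889 0.4154 r 0.0157 top 0.0257
(0.012, 0.026) [285 382  55  16 446] ctr 0.3988 0.2380 r 0.0272 top 0.0208
t 9.1 [0.5991 0.2917 0.1304] w 0.751 F 0.0 [ 0.3 -0.1  0.1] tool z [-0.001  0.    -1.   ]
dp [-0.0006  0.0032  0.0949]
```

View pics/w3.png

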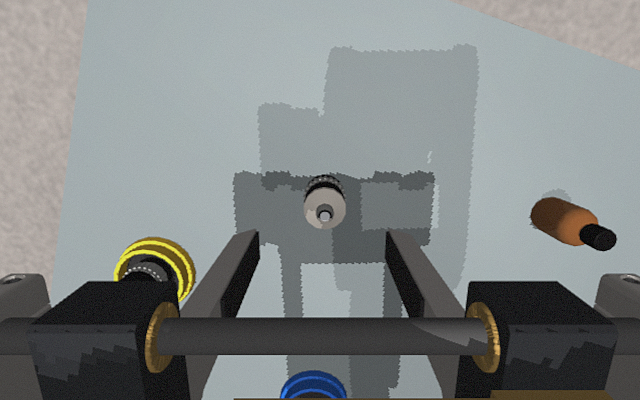

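Wrist view: the white objective is centred between the fingers (323,205), yellow stands in its case (150,270), and the oil bottle is at (570,220). Descending.

```bash
python3 -m handwheel '{"dp":[[0.001,0.0015,0.01],[0.001,0.0015,0.025],[0.001,0.0015,0.042],[0.001,0.0015,0.059],[0.001,0.0015,0.074],[0.001,0.0015,0.085],[0.001,0.0015,0.092],[0.001,0.0015,0.095],[0.001,0.0015,0.095],[0.001,0.0015,0.095]],"angular":[[0,0,0],[0,0,0],[0,0,0],[0,0,0],[0,0,0],[0,0,0],[0,0,0],[0,0,0],[0,0,0],[0,0,0]],"gripper":[0.5,0.5,0.5,0.5,0.5,0.5,0.5,0.5,0.5,0.4]}' 15
python3 -m handwheel '{"dp":[[0,0,0],[0,0,0],[0,0,0],[0,0,0],[0,0,0],[0,0,0],[0,0,0],[0,0,0]],"angular":[[0,0,0],[0,0,0],[0,0,0],[0,0,0],[0,0,0],[0,0,0],[0,0,0],[0,0,0]],"gripper":[0.1,-0.1,-0.2,-1,-1,-1,-1,-1]}' 15; python3 g.py cw .135
```

```text
time_s: 9.92
tcp_pos: [0.602, 0.2898, 0.0361]
eef_rot: [-3.104, -0.483, -0.002]
ft_force: [-0.2, 0.6, 0.1]
gripper_width: 0.717
grasp_force: 0.0
time_s: 10.58
tcp_pos: [0.6016, 0.2897, 0.0358]
eef_rot: [-3.104, -0.483, -0.001]
ft_force: [-0.8, 0.5, 1.6]
gripper_width: 0.337
grasp_force: 15.0
t 10.6 [0.6016 0.2897 0.0358] w 0.337 F 15.0 [-0.8  0.5  1.6] tool z [ 0.  0. -1.]
dp [-0.0579  0.3772 -0.0994]
```

```bash
python3 -m handwheel '{"dp":[[0,0,-0.008],[0,0,-0.022],[0,0,-0.042],[0,0,-0.062],[0,0,-0.08],[-0.001,0.007,-0.092],[-0.003,0.02,-0.1],[-0.006,0.039,-0.1],[-0.01,0.065,-0.1],[-0.0145,0.094,-0.1]],"angular":[[0,0,0],[0,0,0],[0,0,0],[0,0,0],[0,0,0],[0,0,0],[0,0,0],[0,0,0],[0,0,0],[0,0,0]],"gripper":[-1,-1,-1,-1,-1,-1,-1,-1,-1,-1]}' 20
python3 -m handwheel '{"dp":[[-0.005,0.03,0],[-0.01,0.062,0],[-0.015,0.094,0],[-0.02,0.126,0],[-0.025,0.158,0],[-0.03,0.19,0],[-0.034,0.218,0],[-0.038,0.242,0],[-0.041,0.262,0],[-0.043,0.275,0]],"angular":[[0,0,0],[0,0,0],[0,0,0],[0,0,0],[0,0,0],[0,0,0],[0,0,0],[0,0,0],[0,0,0],[0,0,0]],"gripper":[-1,-1,-1,-1,-1,-1,-1,-1,-1,-1]}' > /dev/null
python3 -m handwheel '{"dp":[[-0.0005,0.006,0],[-0.0005,0.008,0],[-0.0005,0.008,0],[-0.0005,0.008,0],[-0.0005,0.008,0]],"angular":[[0,0,0],[0,0,0],[0,0,0],[0,0,0],[0,0,0]],"gripper":[-1,-1,-1,-1,-1]}'; python3 w.py; python3 g.py cw .045
```

```text
time_s: 11.42
tcp_pos: [0.6157, 0.1941, 0.1354]
eef_rot: [3.103, 0.485, -0.001]
ft_force: [0.6, 0.3, -3.1]
gripper_width: 0.335
grasp_force: 20.0
time_s: 12.67
tcp_pos: [0.6606, -0.0859, 0.1353]
eef_rot: [-3.103, -0.486, 0.001]
ft_force: [-0.2, 0.2, -2.4]
gripper_width: 0.34
grasp_force: 20.0
tcp [ 0.6606 -0.0859  0.1354]
(0.05, 0.075) [626   0  14  20 174] ctr 0.8513 -0.2370 r 0.0078 top 0.0583
(0.05, 0.075) [ 51 146  38  26 776] ctr 0.6445 0.0945 r 0.0089 top 0.0681
(0.05, 0.075) [ 62 355  34  25 607] ctr 0.4651 0.0712 r 0.0150 top 0.0661
(0.012, 0.026) [581   0  58  41 733] ctr 0.8565 -0.2470 r 0.0236 top 0.0258
(0.012, 0.026) [ 99 131  31  40 375] ctr 0.6456 0.0917 r 0.0156 top 0.0257
(0.012, 0.026) [286 159  73  63 871] ctr 0.6620 -0.0857 r 0.0310 top 0.0207
(0.012, 0.026) [439 267  62  38 517] ctr 0.6150 -0.2429 r 0.0295 top 0.0204
t 12.7 [ 0.6606 -0.0859  0.1354] w 0.334 F 20.0 [-0.1 -0.1 -2.3] tool z [-0.  0. -1.]
dp [-0.0001  0.0014  0.0904]
```

```bash
python3 -m handwheel '{"dp":[[0.001,0.0005,0.01],[0.001,0.0005,0.023],[0.001,0.0005,0.038],[0.001,0.0005,0.053],[0.001,0.0005,0.066],[0.001,0.0005,0.077],[0.001,0.0005,0.085],[0.001,0.0005,0.09],[0.001,0.0005,0.0925],[0.001,0.0005,0.0935]],"angular":[[0,0,0],[0,0,0],[0,0,0],[0,0,0],[0,0,0],[0,0,0],[0,0,0],[0,0,0],[0,0,0],[0,0,0]],"gripper":[-1,-1,-1,-1,-1,-1,-1,-1,-1,-1]}' 
python3 -m handwheel '{"dp":[[0,0,0],[0,0,0.0005],[0,0,0.001]],"angular":[[0,0,0],[0,0,0],[0,0,0]],"gripper":[-1,-1,-1]}'
```

```text
time_s: 13.55
tcp_pos: [0.6621, -0.0875, 0.0423]
eef_rot: [3.104, 0.483, 0.001]
ft_force: [-0.4, -0.5, 0.1]
gripper_width: 0.337
grasp_force: 20.0
time_s: 13.8
tcp_pos: [0.6629, -0.0877, 0.0422]
eef_rot: [3.103, 0.483, 0.003]
ft_force: [-1.1, -0.7, 2.7]
gripper_width: 0.337
grasp_force: 20.0
```

```bash
python3 -m handwheel '{"dp":[[0,0,0],[0,0,0],[0,0,0],[0,0,0],[0,0,0],[0,0,0],[0,0,0],[0,0,-0.01],[0,0,-0.03],[0,0,-0.05]],"angular":[[0,0,0],[0,0,0],[0,0,0],[0,0,0],[0,0,0],[0,0,0],[0,0,0],[0,0,0],[0,0,0],[0,0,0]],"gripper":[-0.3,-0.25,-0.2,-0.1,0.1,0.3,0.3,0.3,0.3,0.4]}' ; python3 g.py ob .13;
```

```text
time_s: 14.63
tcp_pos: [0.661, -0.0872, 0.0909]
eef_rot: [-3.103, -0.483, 0.004]
ft_force: [0.5, 0.6, 0.3]
gripper_width: 0.682
grasp_force: 0.0
t 14.6 [ 0.661  -0.0872  0.0909] w 0.682 F 0.0 [0.5 0.6 0.3] tool z [-0.002  0.001 -1.   ]
dp [-0.1406 -0.2102 -0.0385]
```

```bash
python3 -m handwheel '{"dp":[[0,0,-0.02],[-0.006,-0.009,-0.035],[-0.02,-0.03,-0.04],[-0.038,-0.057,-0.04],[-0.058,-0.087,-0.04],[-0.078,-0.117,-0.04],[-0.097,-0.146,-0.04],[-0.114,-0.171,-0.04],[-0.127,-0.191,-0.04],[-0.135,-0.203,-0.04]],"angular":[[0,0,0],[0,0,0],[0,0,0],[0,0,0],[0,0,0],[0,0,0],[0,0,0],[0,0,0],[0,0,0],[0,0,0]],"gripper":[0.5,0.5,0.5,0.5,0.5,0.5,0.5,0.5,0.5,0.5]}' >/dev/null
python3 -m handwheel '{"dp":[[-0.004,-0.006,0],[-0.004,-0.006,0],[-0.004,-0.006,0],[-0.004,-0.006,0]],"angular":[[0,0,0],[0,0,0],[0,0,0],[0,0,0]],"gripper":[0.5,0.5,0.5,0.5]}'; python3 w.py w4; python3 g.py ob .0355
```

```text
time_s: 15.8
tcp_pos: [0.4674, 0.0687, 0.1315]
eef_rot: [3.104, 0.482, 0.002]
ft_force: [0.9, -0.2, -0.6]
gripper_width: 0.752
grasp_force: 0.0
tcp [0.4673 0.0686 0.1313]
(0.05, 0.075) [619   0  21  33 543] ctr 0.6527 -0.0819 r 0.0122 top 0.0589
(0.05, 0.075) [ 297  194   40   38 1017] ctr 0.4638 0.0717 r 0.0154 top 0.0669
(0.012, 0.026) [ 555    0   85   63 1175] ctr 0.6582 -0.0851 r 0.0311 top 0.0205
(0.012, 0.026) [576   0  33  44 619] ctr 0.6581 -0.0845 r 0.0166 top 0.0259
(0.012, 0.026) [296 180  42  29 240] ctr 0.4640 0.0722 r 0.0178 top 0.0256
(0.012, 0.026) [  73  195   78   70 1604] ctr 0.3855 0.2334 r 0.0317 top 0.0207
(0.012, 0.026) [438 236  36  31 321] ctr 0.4566 -0.0573 r 0.0157 top 0.0259
t 15.8 [0.4673 0.0686 0.1313] w 0.749 F 0.0 [-0.7 -0.6 -0.7] tool z [ 0.001 -0.    -1.   ]
dp [-0.0035 -0.0029  0.0958]
```

View pics/w4.png

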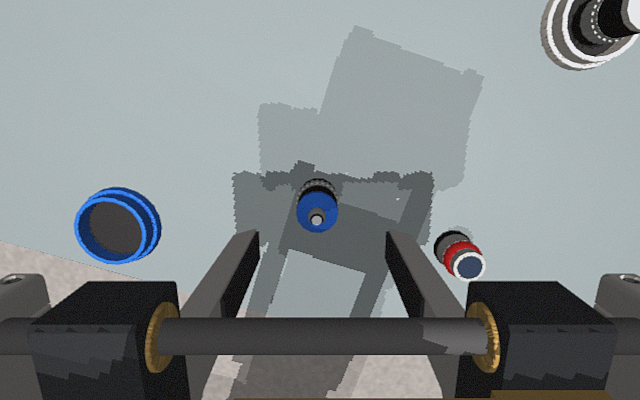

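Wrist view: the blue objective is between the fingers (317,208), the blue case is at (117,225), red is at (460,255), and white stands in its case (600,20).

```bash
python3 -m handwheel '{"dp":[[-0.0025,-0.004,0.01],[-0.0025,-0.004,0.025],[-0.0025,-0.004,0.042],[-0.0025,-0.004,0.059],[-0.0025,-0.004,0.074],[-0.0025,-0.004,0.085],[-0.0025,-0.004,0.092],[-0.0025,-0.004,0.0955],[-0.0025,-0.004,0.0955],[-0.0025,-0.004,0.0955]],"angular":[[0,0,0],[0,0,0],[0,0,0],[0,0,0],[0,0,0],[0,0,0],[0,0,0],[0,0,0],[0,0,0],[0,0,0]],"gripper":[0.5,0.5,0.5,0.5,0.5,0.5,0.5,0.5,0.5,0.4]}' 15
python3 -m handwheel '{"dp":[[0,0,0],[0,0,0],[0,0,0],[0,0,0],[0,0,0],[0,0,0],[0,0,0],[0,0,0]],"angular":[[0,0,0],[0,0,0],[0,0,0],[0,0,0],[0,0,0],[0,0,0],[0,0,0],[0,0,0]],"gripper":[0.1,-0.1,-0.2,-1,-1,-1,-1,-1]}' 15; sed -i 's/cb=(.3848,.2316)/cb=(.3853,.2328)/' g.py; python3 g.py cb .135
```

```text
time_s: 16.68
tcp_pos: [0.4629, 0.0724, 0.0358]
eef_rot: [3.104, 0.483, 0.001]
ft_force: [0.8, -0.8, 0.8]
gripper_width: 0.715
grasp_force: 0.0
time_s: 17.35
tcp_pos: [0.4626, 0.0723, 0.0357]
eef_rot: [3.104, 0.483, 0.001]
ft_force: [-0.3, -0.9, 2.2]
gripper_width: 0.338
grasp_force: 15.0
t 17.4 [0.4626 0.0723 0.0357] w 0.338 F 15.0 [-0.3 -0.9  2.2] tool z [ 0.001 -0.    -1.   ]
dp [-0.0248 -0.1764 -0.0994]
```

```bash
python3 -m handwheel '{"dp":[[0,0,-0.008],[0,0,-0.022],[0,0,-0.042],[0,0,-0.062],[0,0,-0.08],[-0.001,-0.007,-0.092],[-0.003,-0.02,-0.1],[-0.006,-0.041,-0.1],[-0.0095,-0.066,-0.1],[-0.013,-0.092,-0.1]],"angular":[[0,0,0],[0,0,0],[0,0,0],[0,0,0],[0,0,0],[0,0,0],[0,0,0],[0,0,0],[0,0,0],[0,0,0]],"gripper":[-1,-1,-1,-1,-1,-1,-1,-1,-1,-1]}' 20
python3 -m handwheel '{"dp":[[-0.004,-0.026,0],[-0.0075,-0.049,0],[-0.0095,-0.066,0],[-0.011,-0.077,0],[-0.012,-0.083,0],[-0.012,-0.0845,0],[-0.012,-0.0845,0],[-0.012,-0.0845,0],[-0.012,-0.0845,0]],"angular":[[0,0,0],[0,0,0],[0,0,0],[0,0,0],[0,0,0],[0,0,0],[0,0,0],[0,0,0],[0,0,0]],"gripper":[-1,-1,-1,-1,-1,-1,-1,-1,-1]}'; python3 w.py; python3 g.py cb .0415
```

```text
time_s: 18.18
tcp_pos: [0.4213, 0.1567, 0.1358]
eef_rot: [-3.104, -0.481, 0.0]
ft_force: [0.1, 0.1, -1.4]
gripper_width: 0.338
grasp_force: 20.0
time_s: 18.93
tcp_pos: [0.3852, 0.2324, 0.1355]
eef_rot: [3.104, 0.482, -0.0]
ft_force: [-0.7, 0.5, -1.9]
gripper_width: 0.339
grasp_force: 20.0
tcp [0.3852 0.2324 0.1355]
(0.05, 0.075) [ 69   0  50  19 673] ctr 0.4735 0.4145 r 0.0147 top 0.0612
(0.012, 0.026) [115   0  36  33 367] ctr 0.4762 0.4093 r 0.0149 top 0.0258
(0.012, 0.026) [  84    0   86   53 1025] ctr 0.4766 0.4147 r 0.0313 top 0.0206
(0.012, 0.026) [285 160  73  61 851] ctr 0.3850 0.2334 r 0.0310 top 0.0207
t 19.0 [0.3852 0.2324 0.1355] w 0.338 F 20.0 [ 0.   0.4 -2.1] tool z [-0. -0. -1.]
dp [ 0.0002 -0.0004  0.094 ]
```

```bash
python3 -m handwheel '{"dp":[[0,-0.0005,0.01],[0,-0.0005,0.023],[0,-0.0005,0.038],[0,-0.0005,0.053],[0,-0.0005,0.066],[0,-0.0005,0.077],[0,-0.0005,0.085],[0,-0.0005,0.09],[0,-0.0005,0.0925],[0,-0.0005,0.0935]],"angular":[[0,0,0],[0,0,0],[0,0,0],[0,0,0],[0,0,0],[0,0,0],[0,0,0],[0,0,0],[0,0,0],[0,0,0]],"gripper":[-1,-1,-1,-1,-1,-1,-1,-1,-1,-1]}' 
python3 -m handwheel '{"dp":[[0,0,0],[0,0,0.0005],[0,0,0.001]],"angular":[[0,0,0],[0,0,0],[0,0,0]],"gripper":[-1,-1,-1]}'
```

```text
time_s: 19.82
tcp_pos: [0.3843, 0.2331, 0.0421]
eef_rot: [3.104, 0.483, -0.003]
ft_force: [-3.0, -2.3, 8.5]
gripper_width: 0.339
grasp_force: 20.0
time_s: 20.07
tcp_pos: [0.3855, 0.2337, 0.0421]
eef_rot: [-3.104, -0.483, -0.002]
ft_force: [-3.1, -0.9, 9.8]
gripper_width: 0.338
grasp_force: 20.0
```

```bash
python3 -m handwheel '{"dp":[[0,0,-0.0005],[0,0,-0.0005],[0,0,-0.0005],[0,0,-0.0005],[0,0,-0.0005],[0,0,-0.0005],[0,0,-0.0005],[0,0,-0.01],[0,0,-0.03],[0,0,-0.05]],"angular":[[0,0,0],[0,0,0],[0,0,0],[0,0,0],[0,0,0],[0,0,0],[0,0,0],[0,0,0],[0,0,0],[0,0,0]],"gripper":[-0.3,-0.25,-0.2,-0.1,0.1,0.3,0.3,0.3,0.3,0.4]}' ; python3 g.py og .13;
```

```text
time_s: 20.9
tcp_pos: [0.3838, 0.2331, 0.0912]
eef_rot: [3.104, 0.483, -0.004]
ft_force: [0.2, 0.3, -0.3]
gripper_width: 0.682
grasp_force: 0.0
t 20.9 [0.3838 0.2331 0.0912] w 0.682 F 0.0 [ 0.2  0.3 -0.3] tool z [-0.002 -0.001 -1.   ]
dp [-0.0886  0.6335 -0.0385]
```

```bash
python3 -m handwheel '{"dp":[[0,0,-0.02],[-0.001,0.009,-0.035],[-0.004,0.028,-0.04],[-0.0075,0.054,-0.04],[-0.0115,0.084,-0.04],[-0.016,0.114,-0.04],[-0.02,0.144,-0.04],[-0.0245,0.174,-0.04],[-0.0285,0.204,-0.04],[-0.033,0.234,-0.04]],"angular":[[0,0,0],[0,0,0],[0,0,0],[0,0,0],[0,0,0],[0,0,0],[0,0,0],[0,0,0],[0,0,0],[0,0,0]],"gripper":[0.5,0.5,0.5,0.5,0.5,0.5,0.5,0.5,0.5,0.5]}' >/dev/null
python3 -m handwheel '{"dp":[[-0.004,0.03,0],[-0.0085,0.062,0],[-0.013,0.094,0],[-0.0175,0.126,0],[-0.022,0.158,0],[-0.0265,0.19,0],[-0.031,0.222,0],[-0.035,0.254,0],[-0.039,0.282,0],[-0.043,0.308,0]],"angular":[[0,0,0],[0,0,0],[0,0,0],[0,0,0],[0,0,0],[0,0,0],[0,0,0],[0,0,0],[0,0,0],[0,0,0]],"gripper":[0.5,0.5,0.5,0.5,0.5,0.5,0.5,0.5,0.5,0.5]}' >/dev/null
python3 -m handwheel '{"dp":[[-0.003,0.024,0],[-0.006,0.044,0],[-0.009,0.062,0],[-0.011,0.076,0],[-0.0125,0.086,0],[-0.0125,0.0915,0],[-0.0125,0.0915,0],[-0.0125,0.0915,0],[-0.0125,0.0915,0]],"angular":[[0,0,0],[0,0,0],[0,0,0],[0,0,0],[0,0,0],[0,0,0],[0,0,0],[0,0,0],[0,0,0]],"gripper":[0.5,0.5,0.5,0.5,0.5,0.5,0.5,0.5,0.5]}'; python3 w.py w5; python3 g.py og .0355
```

```text
time_s: 23.32
tcp_pos: [0.4929, -0.396, 0.1309]
eef_rot: [-3.103, -0.484, 0.0]
ft_force: [-0.7, -0.4, 0.1]
gripper_width: 0.749
grasp_force: 0.0
tcp [ 0.4929 -0.3959  0.1309]
(0.05, 0.075) [ 304  192   41   38 1059] ctr 0.4924 -0.3978 r 0.0157 top 0.0669
(0.012, 0.026) [128   0  86  38 870] ctr 0.6012 -0.2456 r 0.0300 top 0.0208
(0.012, 0.026) [303 178  43  27 239] ctr 0.4924 -0.3977 r 0.0178 top 0.0254
t 23.4 [ 0.4929 -0.3959  0.1309] w 0.750 F 0.0 [-0.   0.2 -0.4] tool z [-0.     0.001 -1.   ]
dp [-0.0013  0.0011  0.0954]
```

View pics/w5.png

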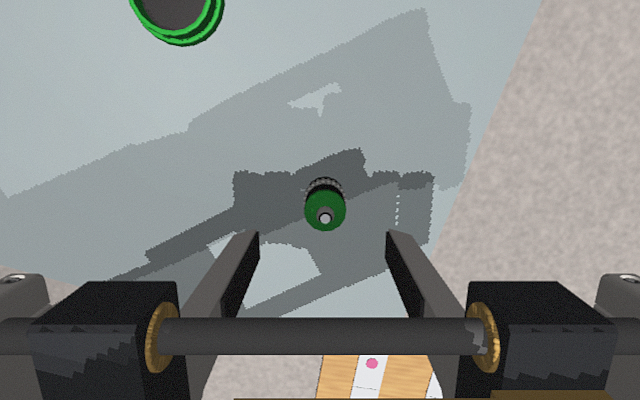

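Wrist view: the green objective is centred between the fingers (324,207), and the green case is at upper left (177,10).

```bash
python3 -m handwheel '{"dp":[[-0.001,0.0015,0.01],[-0.001,0.0015,0.025],[-0.001,0.0015,0.042],[-0.001,0.0015,0.059],[-0.001,0.0015,0.074],[-0.001,0.0015,0.085],[-0.001,0.0015,0.092],[-0.001,0.0015,0.0955],[-0.001,0.0015,0.0955],[-0.001,0.0015,0.0955]],"angular":[[0,0,0],[0,0,0],[0,0,0],[0,0,0],[0,0,0],[0,0,0],[0,0,0],[0,0,0],[0,0,0],[0,0,0]],"gripper":[0.5,0.5,0.5,0.5,0.5,0.5,0.5,0.5,0.5,0.4]}' 15
python3 -m handwheel '{"dp":[[0,0,0],[0,0,0],[0,0,0],[0,0,0],[0,0,0],[0,0,0],[0,0,0],[0,0,0]],"angular":[[0,0,0],[0,0,0],[0,0,0],[0,0,0],[0,0,0],[0,0,0],[0,0,0],[0,0,0]],"gripper":[0.1,-0.1,-0.2,-1,-1,-1,-1,-1]}' 15;  python3 g.py cg .135
```

```text
time_s: 24.2
tcp_pos: [0.4928, -0.399, 0.0359]
eef_rot: [3.103, 0.483, 0.001]
ft_force: [-0.6, -0.7, 0.0]
gripper_width: 0.713
grasp_force: 0.0
time_s: 24.87
tcp_pos: [0.4925, -0.3986, 0.0357]
eef_rot: [-3.104, -0.483, -0.0]
ft_force: [0.0, 1.1, 3.0]
gripper_width: 0.343
grasp_force: 15.0
t 24.9 [ 0.4925 -0.3986  0.0357] w 0.343 F 15.0 [0.  1.1 3. ] tool z [-0.  0. -1.]
dp [ 0.1561 -0.1125 -0.0993]
```

```bash
python3 -m handwheel '{"dp":[[0,0,-0.008],[0,0,-0.022],[0,0,-0.042],[0,0,-0.062],[0,0,-0.08],[0.006,-0.004,-0.092],[0.018,-0.013,-0.1],[0.036,-0.026,-0.1],[0.057,-0.041,-0.1],[0.079,-0.057,-0.1]],"angular":[[0,0,0],[0,0,0],[0,0,0],[0,0,0],[0,0,0],[0,0,0],[0,0,0],[0,0,0],[0,0,0],[0,0,0]],"gripper":[-1,-1,-1,-1,-1,-1,-1,-1,-1,-1]}' 20
python3 -m handwheel '{"dp":[[0.022,-0.016,0],[0.042,-0.03,0],[0.058,-0.042,0],[0.069,-0.05,0],[0.075,-0.054,0],[0.077,-0.0555,0],[0.077,-0.0555,0],[0.077,-0.0555,0],[0.077,-0.0555,0]],"angular":[[0,0,0],[0,0,0],[0,0,0],[0,0,0],[0,0,0],[0,0,0],[0,0,0],[0,0,0],[0,0,0]],"gripper":[-1,-1,-1,-1,-1,-1,-1,-1,-1]}'; python3 w.py; python3 g.py cg .0415
```

```text
time_s: 25.7
tcp_pos: [0.551, -0.3185, 0.1354]
eef_rot: [-3.103, -0.482, 0.0]
ft_force: [0.2, 0.1, -3.0]
gripper_width: 0.336
grasp_force: 20.0
time_s: 26.45
tcp_pos: [0.6063, -0.2451, 0.1354]
eef_rot: [3.104, 0.481, -0.001]
ft_force: [-0.6, -0.2, -2.0]
gripper_width: 0.336
grasp_force: 20.0
tcp [ 0.6063 -0.2452  0.1355]
(0.05, 0.075) [  98   41   53   51 2018] ctr 0.6622 -0.0883 r 0.0165 top 0.0734
(0.012, 0.026) [ 113   27   78   86 1361] ctr 0.6618 -0.0864 r 0.0312 top 0.0208
(0.012, 0.026) [150  47  25  49 314] ctr 0.6627 -0.0921 r 0.0172 top 0.0259
(0.012, 0.026) [284 158  73  63 886] ctr 0.6080 -0.2429 r 0.0310 top 0.0207
(0.012, 0.026) [ 63 272  39  35 455] ctr 0.4560 -0.0612 r 0.0162 top 0.0257
t 26.5 [ 0.6063 -0.2452  0.1355] w 0.340 F 20.0 [ 0.2 -0.4 -1.6] tool z [-0. -0. -1.]
dp [ 0.0011 -0.001   0.094 ]
```

```bash
python3 -m handwheel '{"dp":[[0.002,-0.0015,0.01],[0.002,-0.0015,0.023],[0.002,-0.0015,0.038],[0.002,-0.0015,0.053],[0.002,-0.0015,0.066],[0.002,-0.0015,0.077],[0.002,-0.0015,0.085],[0.002,-0.0015,0.09],[0.002,-0.0015,0.0925],[0.002,-0.0015,0.0935]],"angular":[[0,0,0],[0,0,0],[0,0,0],[0,0,0],[0,0,0],[0,0,0],[0,0,0],[0,0,0],[0,0,0],[0,0,0]],"gripper":[-1,-1,-1,-1,-1,-1,-1,-1,-1,-1]}' 
python3 -m handwheel '{"dp":[[0,0,0],[0,0,0.0005],[0,0,0.0005]],"angular":[[0,0,0],[0,0,0],[0,0,0]],"gripper":[-1,-1,-1]}'
```

```text
time_s: 27.33
tcp_pos: [0.6086, -0.2422, 0.0422]
eef_rot: [3.104, 0.483, 0.0]
ft_force: [0.9, 0.5, -1.0]
gripper_width: 0.34
grasp_force: 20.0
time_s: 27.58
tcp_pos: [0.6091, -0.2425, 0.0422]
eef_rot: [3.103, 0.483, 0.003]
ft_force: [1.3, 0.8, -1.9]
gripper_width: 0.337
grasp_force: 20.0
```

Not quite in contact yet, so I'll go 1 mm lower, release and lift away.

```bash
python3 -m handwheel '{"dp":[[0,0,0.0005],[0,0,0.001],[0,0,0.001],[0,0,0.001],[0,0,0.001],[0,0,0.001],[0,0,0.001],[0,0,0.001],[0,0,0.001],[0,0,0.001]],"angular":[[0,0,0],[0,0,0],[0,0,0],[0,0,0],[0,0,0],[0,0,0],[0,0,0],[0,0,0],[0,0,0],[0,0,0]],"gripper":[-1,-1,-1,-0.3,-0.25,-0.2,-0.1,0.1,0.3,0.3]}'
python3 -m handwheel '{"dp":[[0,0,-0.01],[0,0,-0.03],[0,0,-0.055],[0,0,-0.08],[-0.02,0,-0.105],[-0.05,0,-0.13],[-0.08,0,-0.14],[-0.11,0,-0.14],[-0.14,0,-0.14],[-0.16,0,-0.14]],"angular":[[0,0,0],[0,0,0],[0,0,0],[0,0,0],[0,0,0],[0,0,0],[0,0,0],[0,0,0],[0,0,0],[0,0,0]],"gripper":[0.3,0.3,0.3,0.3,0.3,0.3,0.3,0.3,0.3,0.3]}'
python3 -m handwheel '{"dp":[[-0.02,0,0],[-0.03,0,0],[-0.03,0,0],[-0.03,0,0],[-0.03,0,0]],"angular":[[0,0,0],[0,0,0],[0,0,0],[0,0,0],[0,0,0]],"gripper":[0.3,0.3,0.3,0.3,0.3]}'
cat > fin.py <<'E'
from m import *
from bench import eyes
p,d=eyes.get_image("top");c=eyes.get_calibration("top");K,T=c["K"],c["T"]
cv2.imwrite("pics/top9.png",cv2.resize(p[80:300,100:560],None,fx=1.7,fy=1.7,interpolation=cv2.INTER_CUBIC))
W=cloud(d,K,T);z=W[...,2]
for n,X in dict(y=(.480,.415),g=(.608,-.243),b=(.385,.233),w=(.662,-.0865),red=(.4548,-.0621),oil=(.6416,.0929)).items():
    near=(np.hypot(W[...,0]-X[0],W[...,1]-X[1])<.045)
    for lo,hi in((.05,.08),(.016,.026)):
        q=W[near&(z>lo)&(z<hi)]
        if len(q)>8:
            (x,y),r=cv2.minEnclosingCircle(q[:,:2].astype(np.float32)[:,None]);print(n,lo,"%.4f %.4f r %.4f top %.4f"%(x,y,r,q[:,2].max()))
E
python3 fin.py
```

```text
time_s: 28.42
tcp_pos: [0.6082, -0.242, 0.0401]
eef_rot: [-3.104, -0.483, 0.001]
ft_force: [0.2, 0.6, -0.4]
gripper_width: 0.623
grasp_force: 0.0
time_s: 29.25
tcp_pos: [0.454, -0.2914, 0.1818]
eef_rot: [3.103, 0.482, 0.0]
ft_force: [0.8, -0.4, -0.8]
gripper_width: 0.648
grasp_force: 0.0
time_s: 29.67
tcp_pos: [0.4283, -0.2998, 0.1809]
eef_rot: [3.104, 0.484, 0.002]
ft_force: [-0.0, -0.0, -0.2]
gripper_width: 0.649
grasp_force: 0.0
y 0.05 0.4798 0.4150 r 0.0167 top 0.0772
y 0.016 0.4789 0.4137 r 0.0317 top 0.0260
g 0.05 0.6083 -0.2435 r 0.0161 top 0.0775
g 0.016 0.6073 -0.2440 r 0.0313 top 0.0260
b 0.05 0.3862 0.2327 r 0.0162 top 0.0770
b 0.016 0.3844 0.2314 r 0.0310 top 0.0259
w 0.05 0.6614 -0.0894 r 0.0165 top 0.0776
w 0.016 0.6609 -0.0868 r 0.0315 top 0.0260
oil 0.05 0.6421 0.0923 r 0.0087 top 0.0736
oil 0.016 0.6353 0.0926 r 0.0138 top 0.0259
```

View pics/top9.png

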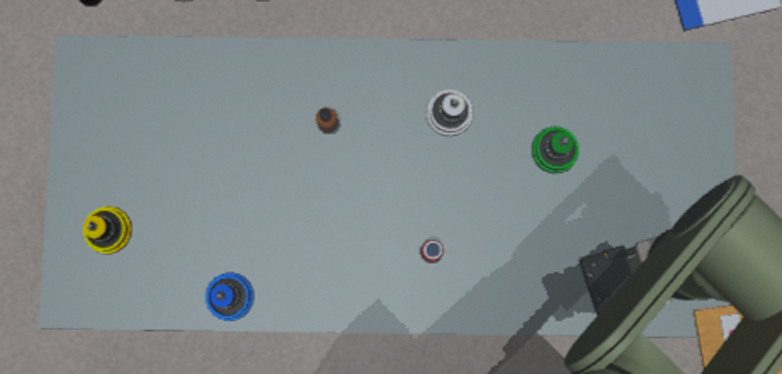

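The final top view shows all four objectives upright in the cases of their colours: yellow (105,230), blue (228,296), white (450,110), green (556,148). The axes agree within 3 mm. The red objective (432,250) and oil bottle (327,120) haven't moved, and the arm is clear. Handing in.

```bash
python3 -c "
from bench import robot
print(robot.finish_job())"
```

```text
the job is handed in; nothing more can be done
None
```

I handed the job in: all four long objectives stand upright in their matching cases, within 3 mm of centre by camera, with the red objective and oil bottle left where they were (about 30 s used; the hand-in returned no verdict).

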